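# Hold the regulator's barrel and nip up its lock ring

## Task

Lock the water pressure regulator's setting: put the holding spanner fully down on the square head of the adjuster barrel, with its handle on the rest bracket beside the stop pin, and let go of it. Then turn the knurled lock ring clockwise (seen from above) until it is tight against the housing, nipping it up to about half a newton metre and not over one, without letting the barrel turn out of its setting. Finally lift the spanner off and lay it flat on the worktop clear of the regulator; leave the cup, spool and soap alone.

Things in the scene. Friction and masses are not known exactly. Their poses are not given: they have to be found in the camera images.
- regulator: Fixed brass water regulator on a dark steel plate 130 x 160 x 8 mm (y = -55 to +105). Origin: underside, on the upright barrel axis. Pipe stubs along its x to 62 mm, tops at z = 33; housing radius 30 below z = 26, neck radius 20 to z = 40. A rest bracket at y = +62 to +84, x = -21 to +25 has its flat top at z = 64, level with the barrel's shoulder, to carry the spanner's handle pointing along +y.
- stop_pin: Fixed upright steel pin, 10 mm in diameter, 22 mm high, on the rest bracket; origin at its foot, x = +15.3, y = +73, z = 64 mm of the regulator. It stands on the clockwise (+x) side of a handle pointing along the regulator's +y, some 4 mm from it, and stops spanner and barrel from following the ring clockwise.
- barrel_seat (a point): Centre of the barrel's round shoulder (radius 18 mm), on the axis, z = 64 mm over the worktop, where the seated spanner's underside lies. A square head, 20 x 20 mm, rises from it to z = 74, with a tapered nose (radius 9.5 to 7 mm) to z = 78. Its x and y lie along the flats and turn with the barrel.
- barrel (a joint): Turn of the adjuster barrel, rad, counterclockwise from above; 0 = flats parallel to the regulator's x and y. Starts within 0.04 of 0; its setting is spoiled beyond 0.30 either way. It turns at 0.03 N m, less than the ring's drag, so unless held it goes round with the ring. The slack of spanner and pin lets it turn up to about 0.24 clockwise, which is allowed.
- ring (a joint): Turn of the lock ring relative to the barrel, rad, clockwise from above. Starts at 0.3 to 0.7, drags at about 0.1 N m, and comes up hard against the housing at 1.2; it is tight once 0.3 N m or more is then held for a moment. Over 1 N m (15 N on the stop pin) damages it. It stays where it is left.
- ring_mid (a point): Centre of the knurled steel lock ring, on the barrel axis, z = 50 mm. The ring is 53 mm in diameter, z = 42 to 58, free all round down to z = 34. Grip it across its diameter from above, fingers on the regulator's -x and +x sides, astride the seated spanner; turned by over 0.8 rad from there they meet the handle.
- spanner: Loose steel spanner, lying flat, 0.1 to 0.15 kg. Origin: underside, centre of its closed square socket (hole 21.8 mm square, octagon at most 41 mm across outside, 8 mm thick). The handle, 12 mm wide, 8 thick, runs along its +y to 120 mm and bears an upright grip fin 10 mm wide in x, y = 91 to 119, top at z = 30. Centre of mass about 62 mm along +y. Seated, its axes match the regulator's.
- spanner_fin (a point): Centre of the spanner's grip fin: 105 mm along its +y, 18 mm over its underside. When the spanner is seated it lies some 36 mm from the stop pin in plan.
- dosing_cup: Plain white plastic cup, 63 mm wide, 49 mm high, bystander; origin under its centre.
- thread_spool_2: Cream thread spool, 28 mm wide, 36 mm high, bystander; origin under its centre.
- soap_bar: Pink soap bar, 48 x 75 x 20 mm, bystander; origin under its centre.
There are look-alikes about, which are no part of the job. There is more than one size of the spanner; the job needs the largest.

How it is judged:
By the outcome, as a careful person would: the job done as asked, in the order asked, and still so for the second after the job is handed in, with the robot touching nothing.
It also fails if it takes over 72 s, if anything falls off the work surface, if the arm or the gripper's body presses on something with over 40 N, if the wrist force passes 120 N, or if a joint passes its speed limit or range.

## Robot

A 6-joint arm with a two-finger parallel gripper is mounted at the origin on a cart in front of the work surface, level with it; the furniture and walls round the work are solid. World frame = base frame: x ahead of the robot, y to its left, z up, the work surface at z = 0. Lengths are in m, angles in rad, forces in N, time in s.
With the tool pointing down it reaches from about 0.35 to 0.8 m from the base axis. Payload 7.3 kg.
Tool frame: the origin (TCP) lies on the front face of the gripper's body, between the roots of the fingers; the fingertips stand 73 mm ahead of it and the grasp point (between the pads) lies 54 mm ahead of it (manip.hold_point_z is the z of the grasp point in the tool frame, in m); z points along the fingers, y is the line along which they close (so a half turn about z gives the same grasp; the last joint's range is limited). The gripper opens to 85 mm and grips with 20 to 120 N. Pads are 22 mm wide; open, the fingers measure 114 mm over their backs; the gripper's body (76 mm by 85 mm) begins 54 mm behind the grasp point. The pads swing forward as they close: fully open they stand 13 mm farther back than shut.
Start: joints at [1.026, 0.342, 1.524, -0, 1.275, -0.146], TCP at [0.204, 0.484, 0.304] pointing down, gripper open.
Joint ranges: [-2.53, 2.53], [-0.77, 2.02], [0.04, 2.7], [-1, 4.14], [0.28, 2.66], [-3.11, 3.11]. Speed limits (rad/s): [2.57, 2.57, 3.14, 3.14, 3.14, 3.14].

## Interface

Orientations are given as a rotation vector (axis times angle).
In Python, from bench import monitor, optics, order, finder, manip gives the robot as it stands.
- The arm moves only by the tool move_arm, never from a script. Its argument "moves" is a list of rows, each a list of 7 numbers: the turn, a rotation vector about the tool's x, y, z in rad, then the shift along the tool's x, y, z in mm, then the finger opening in mm, from 0 to 85.4. A call has 1 to 12 rows; each row is the pose to reach, as a shift and turn from the pose commanded when the call began, along the tool's axes at that moment; what a row does not reach only later rows make up. A row lasts 1/8 s, in which the tool goes at most 62.5 mm and 10.7 degrees, less where a joint would pass 70% of its speed; a pose out of reach is approached as far as the arm can. A call with a gripper value outside its range is refused whole. The fingers move at their own pace and stop on an object; the grip force is fixed at half the most. Time passes only in rows, so rows that repeat a pose let the fingers close. It gives the time, the measured TCP pose, the force, the opening and the grip force at its end, in the units of the state.
- monitor.get_state(): the state, without advancing time (a new reading comes with each control period).
- optics.snapshot(name): name is "side" or "top"; returns the picture (480x640x3 uint8, blue, green, red); there is no depth.
- optics.camera_params(name): a dict with "K" (3x3 intrinsics, pixels), "k1" (the pictures are not rectified: a ray, as slopes to the right and down, at radius r is drawn at 1 + k1 r^2 times it, then the intrinsics apply), "rvec" (rotation vector, rad) and "tvec" (3), from world to camera coordinates, as OpenCV has them. Camera axes: x right, y down, z forward; pixel columns grow to the right and rows downward; lengths in m; the calibration is good to about 2 mm. A picture is of the moment at which its call begins. camera_params takes no time and is no camera call.
- order.hand_in(): hands the job in; it is judged then, once.
Trained networks look in the newest picture that a camera, given by its name, has taken for a name from the list of things; names that differ only in an ending like _2 or _b are one class to them, and where a whole thing is asked for, a point or a joint stands for the part that bears it (a point fixed in the world has none). Each returns a list of dicts, best first, with "confidence" (0 to 1); they miss things now and then, are a little off and sometimes report something else, mostly with a low value. They report only what shows in the picture. A call takes as long as a camera call. They do not tell look-alikes from the thing itself.
- finder.trace(thing, camera): "region" (480x640 bool, what is visible of it) and "location" ([column, row] in pixels, amid what is visible of it).
The state is a dict: "clock": time; "joint_positions": joint angles; "qvel": joint speeds; "joint_torque": joint torques, N m; "eef_pos": TCP position; "eef_rot": TCP orientation; "wrist_force": force on the tool from outside, world axes, zero at the start; "ft_torque": the same for the moment, N m; "gripper_width": finger opening in m; "grip_force": force on a finger pad.
Only numpy, scipy, OpenCV 4.12 (cv2) and the standard library are available. Lean on these libraries where they do the work, as an engineer would, in place of code of your own. Each camera call takes 0.05 s, during which the arm holds its last target. There are 200 camera calls.

## Working session

There is one attempt and no reset: what is moved stays moved. The work goes in short steps, Python scripts to look and compute and a tool call to move; the robot and the scene stay as the last step left them, time stands still between calls to the robot, and variables do not carry over. Pictures are saved under pics/ and viewed, at most 10 in all, crops included, and the job is handed in when it is done.

Besides the shell and the picture viewer there is one more tool, called in YAML: its name, and indented under it one key for each argument. move_arm: Moves the arm, as the interface text tells. Its arguments: {"type":"object","properties":{"moves":{"type":"array"}},"required":["moves"]}

```bash
ls; mkdir -p pics
python3 - <<'E'
from bench import monitor, optics, finder, manip
import cv2, numpy as np
for n in ("side","top"):
    im=optics.snapshot(n); cv2.imwrite(f"pics/{n}0.png",im)
    p=optics.camera_params(n); print(n,p)
    for t in ("regulator","stop_pin","spanner","spanner_fin","ring","barrel","dosing_cup","thread_spool_2","soap_bar"):
        for d in finder.trace(t,n)[:4]:
            r=d["region"]; print(t,round(d["confidence"],2),np.round(d["location"]),r.sum())
print(monitor.get_state(), manip.hold_point_z)
E
```

```text
pics
side {'K': array([[493.59150956,   0.        , 309.03276837],
       [  0.        , 493.59150956, 246.70895553],
       [  0.        ,   0.        ,   1.        ]]), 'k1': -0.00510589023149099, 'rvec': array([ 1.99863141, -0.28349329,  0.19935802]), 'tvec': array([-0.54200971,  0.06528444,  1.02497131])}
regulator 0.86 [308. 246.] 2328
regulator 0.49 [313. 233.] 354
spanner 0.93 [318. 303.] 452
spanner 0.77 [359. 349.] 332
spanner 0.76 [269. 317.] 315
spanner 0.68 [350. 221.] 157
spanner_fin 0.81 [259. 324.] 379
spanner_fin 0.73 [363. 352.] 310
spanner_fin 0.73 [352. 223.] 187
spanner_fin 0.61 [317. 301.] 532
ring 0.64 [316. 234.] 194
barrel 0.72 [313. 232.] 353
dosing_cup 0.94 [405. 267.] 825
thread_spool_2 0.7 [351. 219.] 123
soap_bar 0.58 [232. 212.] 290
top {'K': array([[463.88524054,   0.        , 318.08598316],
       [  0.        , 463.88524054, 241.86490407],
       [  0.        ,   0.        ,   1.        ]]), 'k1': 0.02727386652229886, 'rvec': array([ 2.15461502, -2.09920048,  0.22519033]), 'tvec': array([-0.10657477,  0.52922519,  1.19219821])}
regulator 0.86 [286. 23
[... 344 characters left out ...]

{'clock': 1.0, 'joint_positions': array([ 1.02599083e+00,  3.42006233e-01,  1.52407159e+00,  2.09076284e-06,
        1.27541399e+00, -1.46006292e-01]), 'qvel': array([ 0.0003335 , -0.00032798, -0.00211574,  0.00054668, -0.00052069,
       -0.00203298]), 'joint_torque': array([-7.86928267e-04, -4.33572328e+01, -2.46282095e+01, -2.74499853e-04,
        4.70266896e-04,  3.60623335e-05]), 'eef_pos': array([0.20385651, 0.48382721, 0.3039282 ]), 'eef_rot': array([6.22283939e-01, 3.07931232e+00, 1.50099197e-04]), 'wrist_force': array([ 0.00797959, -0.42126875,  0.17187019]), 'ft_torque': array([-0.03234123, -0.00136231, -0.01871116]), 'grip_force': 0.0, 'gripper_width': 0.08540674006099944} 0.0539
```

Run:
```python
import cv2, numpy as np
a=cv2.imread("pics/side0.png")[180:390,180:440]; b=cv2.imread("pics/top0.png")[140:340,170:450]
cv2.imwrite("pics/side_c.png",cv2.resize(a,None,fx=2.85,fy=2.85,interpolation=cv2.INTER_CUBIC))
cv2.imwrite("pics/top_c.png",cv2.resize(b,None,fx=2.85,fy=2.85,interpolation=cv2.INTER_CUBIC))
```

```text
(no output)
```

View pics/side_c.png

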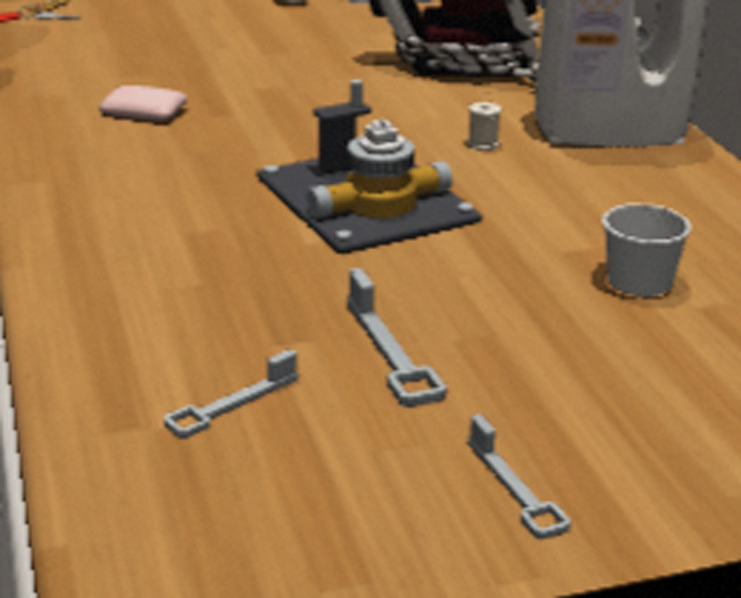

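View pics/top_c.png

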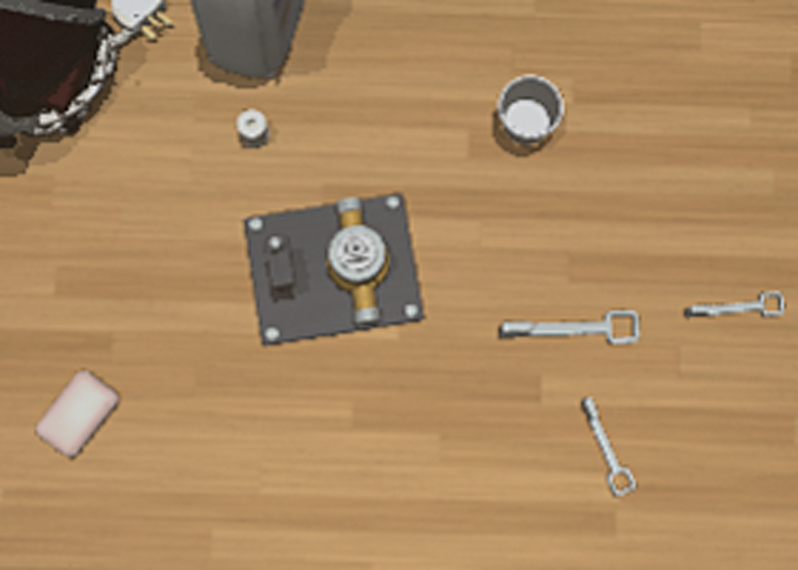

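View pics/side0.png

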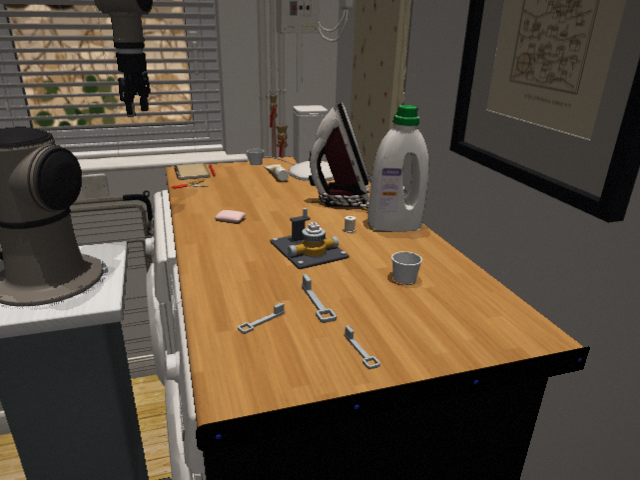

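```bash
cat > h.py <<'E'
import numpy as np, cv2
from scipy.optimize import minimize
from bench import optics
P={n:optics.camera_params(n) for n in("side","top")}
def proj(n,X):
    p=P[n]; R=cv2.Rodrigues(p["rvec"])[0]; c=np.atleast_2d(X)@R.T+p["tvec"]
    s=c[:,:2]/c[:,2:]; s=s*(1+p["k1"]*(s**2).sum(1,keepdims=True))
    return s*[p["K"][0,0],p["K"][1,1]]+p["K"][:2,2]
def back(n,uv,z):   # pixel -> world point at height z
    p=P[n]; R=cv2.Rodrigues(p["rvec"])[0]
    s=cv2.undistortPoints(np.array([[uv]],float),p["K"],np.array([p["k1"],0,0,0]))[0,0]
    o=-R.T@p["tvec"]; d=R.T@[s[0],s[1],1]; return o+d*(z-o[2])/d[2]
def prism(poly,z0,z1):
    q=np.array(poly,float); return np.vstack([np.c_[q,np.full(len(q),z)] for z in(z0,z1)])/1000
def disc(r,x=0,y=0): t=np.linspace(0,2*np.pi,24,0); return np.c_[x+r*np.cos(t),y+r*np.sin(t)]
def box(x0,x1,y0,y1): return [(x0,y0),(x1,y0),(x1,y1),(x0,y1)]
def place(X,x,y,yaw,z=0):
    c,s=np.cos(yaw),np.sin(yaw); return X@np.array([[c,s,0],[-s,c,0],[0,0,1]])+[x,y,z]
S=8
def render(n,solids,pose,win,holes=()):
    x0,y0,w,h=win; m=np.zeros((h*S,w*S),np.uint8)
    def pts(X): return np.round(((proj(n,place(X,*pose))-[x0,y0]+.5)*S-.5)*16).astype(np.int32)
    for X in solids: cv2.fillConvexPoly(m,cv2.convexHull(pts(X)),255,shift=4)
    for lo,hi in holes:
        a=np.zeros_like(m);b=a.copy(); cv2.fillConvexPoly(a,pts(lo),255,shift=4);cv2.fillConvexPoly(b,pts(hi),255,shift=4)
        m[(a>0)&(b>0)]=0
    return cv2.resize(m,(w,h),interpolation=cv2.INTER_AREA)/255.
def span(w=16.,L=120.):
    k=np.sqrt(20.5**2-w*w); o=[(w,-k),(w,k),(k,w),(-k,w),(-w,k),(-w,-k),(-k,-w),(k,-w)]
    hq=box(-10.9,10.9,-10.9,10.9)
    return [prism(o,0,8),prism(box(-6,6,12,L),0,8),prism(box(-5,5,91,119),0,30)],[(prism(hq,0,0)[:4],prism(hq,8,8)[:4])]
PLATE=[prism(box(-65,65,-55,105),0,8)]
TALL=[prism(disc(30),0,26),prism(box(-62,62,-8,8),8,33),prism(disc(26.5),26,58),prism(disc(12),58,78),prism(box(-21,25,62,84),8,64),prism(disc(5,15.3,73),64,86)]
def unmix(im,win):
    x0,y0,w,h=win; c=im[y0:y0+h,x0:x0+w].astype(float); d=c[...,2]-c[...,0]
    return np.clip(1-d/np.percentile(d,75),0,1.1)
E
cat > fit.py <<'E'
from h import *
ims={n:cv2.imread(f"pics/{n}0.png") for n in P}
def run(names,solids,holes,p0,wins,tall=None):
    def cost(p):
        e=0
        for n in names:
            r=render(n,solids,p,wins[n],holes); u=unmix(ims[n],wins[n]); w=np.ones_like(u)
            if tall: w=(cv2.dilate(render(n,tall,p,wins[n]),np.ones((3,3)))==0)*1.
            e+=(w*(u-r)**2).sum()+ (1-w).sum()*.02
        return e
    best=None
    for dy in(-.1,0,.1):
        s=np.array([p0+np.array(d) for d in([0,0,dy],[.01,0,dy],[0,.01,dy],[0,0,dy+.1])])
        o=minimize(cost,p0,method="Nelder-Mead",options=dict(initial_simplex=s,xatol=2e-5,fatol=1e-3))
        if best is None or o.fun<best.fun: best=o
    return best
# spanner A: socket centre / fin pixels in top
k=back("top",(170+622/2.85,140+328/2.85),4e-3); f=back("top",(170+505/2.85,140+330/2.85),15e-3)
d=f-k; p0=np.array([k[0],k[1],np.arctan2(-d[0],d[1])]); print("A guess",p0,np.hypot(*d[:2]))
wins=dict(side=(290,265,60,70),top=(335,235,70,45))
for w in(15,16,17):
  so,ho=span(w)
  for nn in(["top"],["side"],["top","side"]):
    o=run(nn,so,ho,p0,wins); print(w,nn,o.x,o.fun)
r=back("top",(170+357/2.85,140+250/2.85),58e-3); q=back("top",(170+276/2.85,140+243/2.85),86e-3)
d=q-r; p0=np.array([r[0],r[1],np.arctan2(-d[0],d[1])+np.arctan2(15.3,73)]); print("reg guess",p0)
wins=dict(side=(262,195,95,80),top=(245,195,85,75))
for nn in(["top"],["side"],["top","side"]):
    o=run(nn,PLATE,[],p0,wins,TALL); print(nn,o.x,o.fun)
for nm,ends in dict(B=((170+586/2.85,140+400/2.85),(170+622/2.85,140+483/2.85)),C=((170+687/2.85,140+313/2.85),(170+771/2.85,140+304/2.85))).items():
    print(nm,"fin-socket",np.linalg.norm((back("top",ends[0],.02)-back("top",ends[1],.004))[:2]))
E
python3 fit.py
```

```text
A guess [ 0.50935943 -0.28942517  0.06047101] 0.1152905860292786
15 ['top'] [ 0.51166926 -0.28848318  0.0618292 ] 8.509261822376011
15 ['side'] [ 0.51060778 -0.29085648  0.05964615] 109.38631449638677
15 ['top', 'side'] [ 0.51107738 -0.28952942  0.05914725] 136.4614784443189
16 ['top'] [ 0.51181695 -0.28843368  0.06401603] 6.545524798154558
16 ['side'] [ 0.51051281 -0.29085118  0.05799848] 111.34418042707279
16 ['top', 'side'] [ 0.51133454 -0.28930231  0.06209437] 135.89818520545472
17 ['top'] [ 0.51158928 -0.28815116  0.06044298] 10.256189926951174
17 ['side'] [ 0.51067078 -0.29081518  0.06050748] 118.47036541087022
17 ['top', 'side'] [ 0.51134502 -0.28926215  0.06202681] 143.82037776875455
reg guess [ 0.56770634 -0.0304862   0.23242989]
['top'] [ 0.56667049 -0.02925621  0.19114557] 44.96899041197517
['side'] [ 0.56593391 -0.03090625  0.18597568] 588.7933649107819
['top', 'side'] [ 0.56632356 -0.02968909  0.19104047] 640.3874119540867
B fin-socket 0.0848498246635787
C fin-socket 0.0872399758588786
```

Candidates for the spanner (side/top px): A (318,303)/(370,256), fin–socket ≈105–115 mm; B (262,320)/(383,298), ≈85 mm; C (360,348)/(430,246), ≈87 mm. The crops show A is clearly the largest, and the model fits it at 120 mm length. I choose A.

```bash
cat >> h.py <<'E'
def yaw_of(rv): R=cv2.Rodrigues(np.array(rv))[0]; return np.arctan2(R[1,1],R[0,1])
def go(x,y,z,th,frm=None):   # tool-axis move from measured (or given) TCP pose
    if frm is None:
        from bench import monitor
        s=monitor.get_state(); frm=[*s["eef_pos"],yaw_of(s["eef_rot"])]
    t=frm[3]; d=(np.array([x,y,z])-frm[:3])*1000
    print("turn",round(-(th-t),4),"shift",np.round([-np.sin(t)*d[0]+np.cos(t)*d[1],np.cos(t)*d[0]+np.sin(t)*d[1],-d[2]],1))
E
python3 - <<'E'
from h import *
go(.42,.2,.304,.061); go(.5047,-.1848,.16,.061)
E
```

```text
turn 1.111 shift [-3.094e+02 -1.776e+02 -1.000e-01]
turn 1.111 shift [-536.9 -499.3  143.9]
```

move_arm:
  moves:
    - [0,0,0.5,-309,-178,0,40]
    - [0,0,1.111,-309,-178,0,40]
    - [0,0,1.111,-309,-178,0,40]
    - [0,0,1.111,-309,-178,0,40]
    - [0,0,1.111,-309,-178,0,40]
    - [0,0,1.111,-420,-340,40,40]
    - [0,0,1.111,-537,-499,80,40]
    - [0,0,1.111,-537,-499,80,40]
    - [0,0,1.111,-537,-499,144,40]
    - [0,0,1.111,-537,-499,144,40]
    - [0,0,1.111,-537,-499,144,40]
    - [0,0,1.111,-537,-499,144,40]

```text
clock: 2.5
eef_pos: [0.4999, -0.1661, 0.1686]
eef_rot: [2.152, 2.287, 0.001]
wrist_force: [1.1, 0.4, 0.5]
gripper_width: 0.04
grip_force: 0.0
```

move_arm:
  moves:
    - [0,0,0,0,0,0,40]
    - [0,0,0,0,0,0,40]

```text
clock: 2.75
eef_pos: [0.4993, -0.1639, 0.1691]
eef_rot: [-2.153, -2.287, -0.0]
wrist_force: [-0.3, -0.5, 1.0]
gripper_width: 0.0402
grip_force: 0.0
```

Run:
```python
from h import *
from bench import monitor
s=monitor.get_state(); print(s["eef_pos"],yaw_of(s["eef_rot"]),s["eef_rot"],s["clock"])
go(.5047,-.1848,.13,.061); go(.5047,-.1848,.083,.061)
for n in P:
    im=optics.snapshot(n); cv2.imwrite(f"pics/{n}1.png",im)
    u,v=proj(n,[[.5047,-.1848,.08]])[0].astype(int)
    c=cv2.resize(im[v-50:v+50,u-60:u+60],None,fx=5,fy=5,interpolation=cv2.INTER_CUBIC)
    cv2.imwrite(f"pics/{n}1c.png",c)
a=cv2.imread("pics/side1c.png");b=cv2.imread("pics/top1c.png")
cv2.imwrite("pics/both1.png",cv2.resize(np.hstack([a,b]),(800,333)))
```

```text
[ 0.4993141  -0.16388132  0.16911738] 0.06027418134740585 [-2.15280540e+00 -2.28663725e+00 -1.49764560e-04] 2.75
turn -0.0007 shift [-21.2   4.1  39.1]
turn -0.0007 shift [-21.2   4.1  86.1]
```

View pics/both1.png

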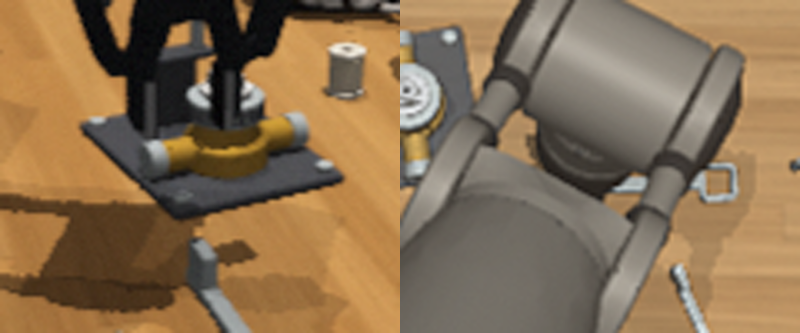

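The side view shows the open fingers above the fin (crop ≈(200,265)); in the top view the wrist hides the fin but the socket is visible. Going down now.

move_arm:
  moves:
    - [0,0,0,-21.2,4.1,39,40]
    - [0,0,0,-21.2,4.1,70,40]
    - [0,0,0,-21.2,4.1,86,40]
    - [0,0,0,-21.2,4.1,86,40]
    - [0,0,0,-21.2,4.1,86,0]
    - [0,0,0,-21.2,4.1,86,0]
    - [0,0,0,-21.2,4.1,86,0]
    - [0,0,0,-21.2,4.1,86,0]

```text
clock: 3.85
eef_pos: [0.5057, -0.1851, 0.0847]
eef_rot: [2.151, 2.286, 0.002]
wrist_force: [0.4, 1.5, 6.7]
gripper_width: 0.0085
grip_force: 60.0
```

move_arm:
  moves:
    - [0,0,0,0,0,-20,0]
    - [0,0,0,0,0,-50,0]
    - [0,0,0,0,0,-90,0]
    - [0,0,0,0,0,-90,0]
    - [0,0,0,0,0,-90,0]

```text
clock: 4.47
eef_pos: [0.5046, -0.1848, 0.173]
eef_rot: [-2.152, -2.288, -0.0]
wrist_force: [0.1, 1.1, -0.7]
gripper_width: 0.0088
grip_force: 59.1
```

Run:
```python
from h import *
from bench import monitor
s=monitor.get_state(); print(s["eef_pos"],yaw_of(s["eef_rot"]),s["eef_rot"],s["wrist_force"],s["ft_torque"],s["gripper_width"])
c=[]
for n in P:
    im=optics.snapshot(n); cv2.imwrite(f"pics/{n}2.png",im)
    u,v=proj(n,[[.507,-.25,.1]])[0].astype(int)
    c.append(cv2.resize(im[v-55:v+55,u-65:u+65],None,fx=3,fy=3,interpolation=cv2.INTER_CUBIC))
cv2.imwrite("pics/both2.png",np.hstack(c))
```

```text
[ 0.50457276 -0.18480233  0.17302487] 0.060942882350952916 [-2.15242838e+00 -2.28776939e+00 -2.56069504e-05] [ 0.11043377  1.08914853 -0.71905506] [ 0.01709579  0.0510559  -0.02026851] 0.008757391029358937
```

View pics/both2.png

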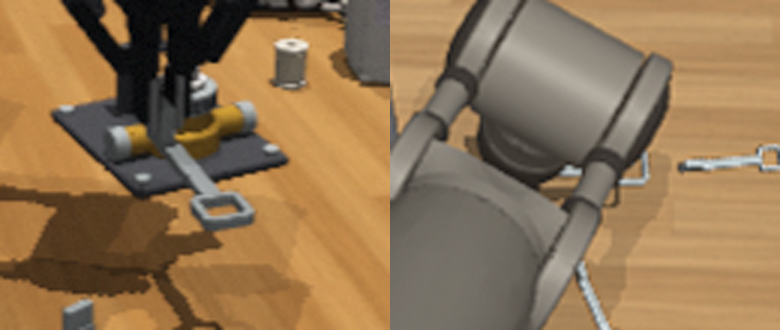

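Spanner A is held at its fin and lifted level (socket at ≈(222,208) in the left crop). Hovering over the barrel next.

Run:
```python
from h import *
go(.5465,.0729,.2047,.189)
```

```text
turn -0.128 shift [254.5  57.8 -32.5]
```

move_arm:
  moves:
    - [0,0,0,20,0,-32,0]
    - [0,0,-0.03,70,14,-32,0]
    - [0,0,-0.07,120,28,-32,0]
    - [0,0,-0.1,170,40,-32,0]
    - [0,0,-0.128,215,50,-32,0]
    - [0,0,-0.128,240,57.8,-32,0]
    - [0,0,-0.128,254.5,57.8,-32,0]
    - [0,0,-0.128,254.5,57.8,-32,0]
    - [0,0,-0.128,254.5,57.8,-32,0]

```text
clock: 5.7
eef_pos: [0.5469, 0.0716, 0.205]
eef_rot: [-2.003, -2.42, 0.001]
wrist_force: [-0.0, 0.4, -1.7]
gripper_width: 0.0088
grip_force: 59.1
```

Run:
```python
from h import *
from bench import monitor
s=monitor.get_state(); print(s["eef_pos"],yaw_of(s["eef_rot"]),s["eef_rot"],s["wrist_force"],s["ft_torque"],s["gripper_width"])
so,ho=span(16)
c=[]
for n in P:
    im=optics.snapshot(n); cv2.imwrite(f"pics/{n}3.png",im)
    u,v=np.round(proj(n,[[.566,-.03,.1]])[0]).astype(int); 
    c.append(cv2.resize(im[v-36:v+36,u-33:u+33],None,fx=6,fy=6,interpolation=cv2.INTER_CUBIC))
cv2.imwrite("pics/both3.png",np.hstack(c))
```

```text
[0.54693801 0.07156582 0.20501121] 0.1881121271750154 [-2.00279911e+00 -2.42002357e+00  9.40417332e-04] [-0.04333022  0.35669221 -1.66315922] [-0.03119685 -0.00572679  0.03059346] 0.008825899984270882
```

View pics/both3.png

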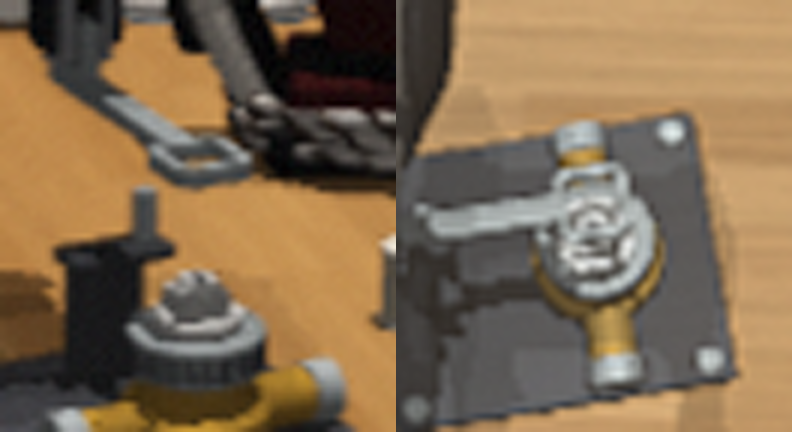

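```bash
cat > ov.py <<'E'
from h import *
import sys
from bench import monitor
from scipy.spatial.transform import Rotation as Ro
def overlay(tag,dz,gy=104.8,fx=8,biases=dict(side=(-.0006,-.0012),top=(.0006,.0012)),reg=(.5662,-.03,.189),half=(25,32)):
    s=monitor.get_state(); p=s["eef_pos"]; th=yaw_of(s["eef_rot"]); c=[]
    org=(p[0]+gy/1e3*np.sin(th),p[1]-gy/1e3*np.cos(th)); z=p[2]-dz
    print("spanner origin est",np.round(org,4),"yaw",round(th,4),"z",round(z,4),"F",np.round(s["wrist_force"],1),"M",np.round(s["ft_torque"],2))
    so,ho=span(16)
    for n in P:
        im=optics.snapshot(n); cv2.imwrite(f"pics/{n}_{tag}.png",im); b=biases[n]
        u,v=np.round(proj(n,[[reg[0],reg[1],.09]])[0]).astype(int)
        x0,y0=u-half[0],v-half[1]; m=cv2.resize(im[y0:v+half[1],x0:u+half[0]],None,fx=fx,fy=fx,interpolation=cv2.INTER_CUBIC)
        def poly(X,pose,col,zz=0):
            q=((proj(n,place(X,*pose,zz)+[b[0],b[1],0])-[x0,y0]+.5)*fx*16).astype(np.int32)
            cv2.polylines(m,[q],True,col,1,cv2.LINE_AA,4)
        sp=(*org,th)
        poly(so[0][8:],sp,(0,0,255),z); poly(ho[0][1],sp,(0,0,255),z); poly(ho[0][0],sp,(0,128,255),z); poly(so[1][4:],sp,(0,0,255),z)
        for r,h in((26.5,58),(18,64),(7,78)): poly(prism(disc(r),h,h)[:24],reg,(0,255,0))
        poly(prism(box(-10,10,-10,10),74,74)[:4],reg,(255,0,255)); poly(prism(box(-21,25,62,84),64,64)[:4],reg,(0,255,0)); poly(prism(disc(5,15.3,73),86,86)[:24],reg,(0,255,0))
        c.append(m)
    cv2.imwrite(f"pics/{tag}.png",np.hstack(c))
if __name__=="__main__": overlay(sys.argv[1],.0847)
E
python3 ov.py ov1
```

```text
spanner origin est [ 0.5666 -0.0315] yaw 0.1875 z 0.1205 F [-0.7 -0.8 -0.9] M [ 0.08 -0.01 -0.01]
```

View pics/ov1.png

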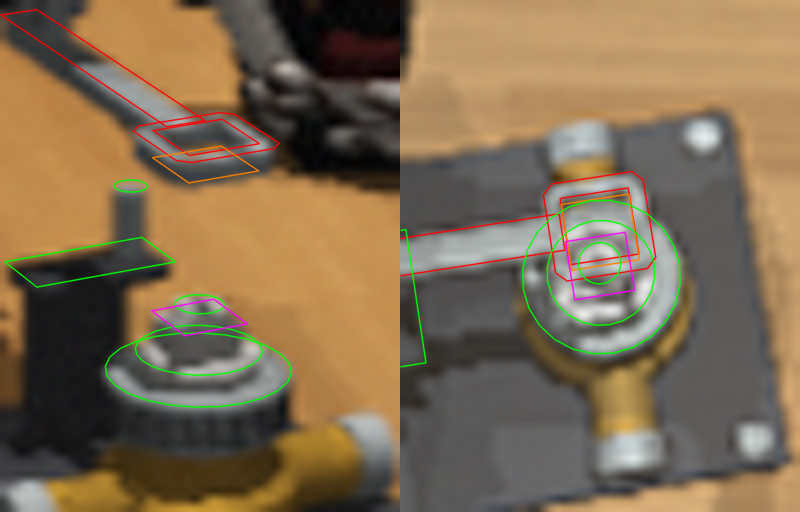

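```bash
cat > reg.py <<'E'
from h import *
from scipy.ndimage import map_coordinates
def align(im,polys,rng=3.,st=.1):
    L=cv2.GaussianBlur(im,(0,0),.7).astype(float); 
    gx=np.stack([cv2.Sobel(L[...,k],-1,1,0,ksize=3) for k in range(3)]);gy=np.stack([cv2.Sobel(L[...,k],-1,0,1,ksize=3) for k in range(3)])
    pt=[];nm=[]
    for q,closed in polys:
        e=np.roll(q,-1,0) if closed else q[1:]
        for a,b in zip(q,e):
            l=np.hypot(*(b-a)); k=max(2,int(l*3)); t=(np.arange(k)+.5)/k
            pt.append(a+t[:,None]*(b-a)); nm.append(np.tile([-(b-a)[1]/l,(b-a)[0]/l],(k,1)))
    pt=np.vstack(pt);nm=np.vstack(nm); r=np.arange(-rng,rng+st/2,st); sc=np.zeros((len(r),len(r)))
    for i,dv in enumerate(r):
        for j,du in enumerate(r):
            c=[pt[:,1]+dv,pt[:,0]+du]
            g=sum(abs(map_coordinates(gx[k],c,order=1)*nm[:,0]+map_coordinates(gy[k],c,order=1)*nm[:,1]) for k in range(3))
            sc[i,j]=np.minimum(g,400).mean()
    i,j=np.unravel_index(sc.argmax(),sc.shape); return np.round([r[j],r[i]],1),sc[i,j],sc.mean()
def spanpolys(n,pose,z,b,h=34):
    so,ho=span(16); f=lambda X:proj(n,place(X,*pose,z)+[*b,0])
    hd=prism([(-6,18),(-6,80)],8,8)[:2],prism([(6,18),(6,80)],8,8)[:2]
    return [(f(so[0][8:]),True),(f(ho[0][1]),True),(f(hd[0]),False),(f(hd[1]),False)]
def regpolys(n,pose,b):
    f=lambda X:proj(n,place(X,*pose)+[*b,0]); 
    return [(f(prism(disc(26.5),58,58)[:24]),True),(f(prism(disc(18),64,64)[:24]),True),(f(prism(box(-21,25,62,84),64,64)[:4]),True),(f(prism(disc(5,15.3,73),86,86)[:24]),True)]
E
cat > meas.py <<'E'
from reg import *
from ov import *
import sys
tag=sys.argv[1]; org=np.array(eval(sys.argv[2])); z=float(sys.argv[3])  # (x,y,yaw)
B=dict(side=(-.0006,-.0012),top=(.0006,.0012)); reg=(.5662,-.03,.189)
for n in P:
    im=cv2.imread(f"pics/{n}_{tag}.png"); i0=cv2.imread(f"pics/{n}0.png")
    ds,a,m=align(im,spanpolys(n,org,z,B[n])); dr,a2,m2=align(i0,regpolys(n,reg,B[n]))
    J=np.array([(proj(n,[[*(np.array([org[0],org[1],z])+d)]])-proj(n,[[org[0],org[1],z]]))[0] for d in np.eye(3)*1e-3]).T
    print(n,"span",ds,round(a),round(m),"reg",dr,round(a2),round(m2)); print(" span err mm (z fixed)",np.round(np.linalg.solve(J[:,:2],ds),1),"rel",np.round(np.linalg.solve(J[:,:2],ds-dr),1),"px/mm",np.round(J,2).tolist())
E
python3 meas.py ov1 "(.5666,-.0315,.1875)" .1205
```

```text
side span [1.1 1. ] 312 258 reg [0.1 0.8] 343 252
 span err mm (z fixed) [ 0.5 -6.7] rel [ 1.8 -1.8] px/mm [[0.43, -0.13, 0.01], [-0.04, -0.15, -0.42]]
top span [-0.2  0.1] 287 213 reg [-0.8 -0.1] 264 198
 span err mm (z fixed) [-0.3  0.5] rel [-0.5 -1.5] px/mm [[0.01, -0.39, -0.01], [-0.38, -0.01, -0.09]]
```

The overlay shows the spanner hovering over the barrel: the predicted outlines lie on the socket (≈(205,145) left, (600,225) right) and ring. By registration it sits about 3 mm short in +y. I'll correct that and descend to just above the nose.

move_arm:
  moves:
    - [0,0,0,3,0,10,0]
    - [0,0,0,3,0,25,0]
    - [0,0,0,3,0,35,0]
    - [0,0,0,3,0,38,0]
    - [0,0,0,3,0,38,0]
    - [0,0,0,3,0,38,0]

```text
clock: 6.65
eef_pos: [0.5468, 0.0755, 0.1676]
eef_rot: [2.001, 2.421, 0.001]
wrist_force: [0.8, -0.1, -1.7]
gripper_width: 0.0084
grip_force: 59.1
```

```bash
python3 ov.py ov2 | tee o.txt
python3 - <<'E'
import re,subprocess
t=open('o.txt').read(); v=re.findall(r'-?\d+\.\d*',t)
print(subprocess.run(["python3","meas.py","ov2",f"({v[0]},{v[1]},{v[2]})",v[3]],capture_output=True,text=True).stdout)
E
```

```text
spanner origin est [ 0.5665 -0.0274] yaw 0.1891 z 0.0829 F [ 0.8 -0.1 -1.7] M [0.03 0.01 0.01]
side span [0.7 0.9] 340 258 reg [0.1 0.8] 343 252
 span err mm (z fixed) [-0.  -5.5] rel [ 1.1 -0.9] px/mm [[0.42, -0.13, 0.01], [-0.04, -0.16, -0.41]]
top span [-0.3  0.7] 309 229 reg [-0.8 -0.1] 264 198
 span err mm (z fixed) [-1.9  0.7] rel [-2.1 -1.4] px/mm [[0.01, -0.38, -0.01], [-0.37, -0.01, -0.09]]
```

View pics/ov2.png

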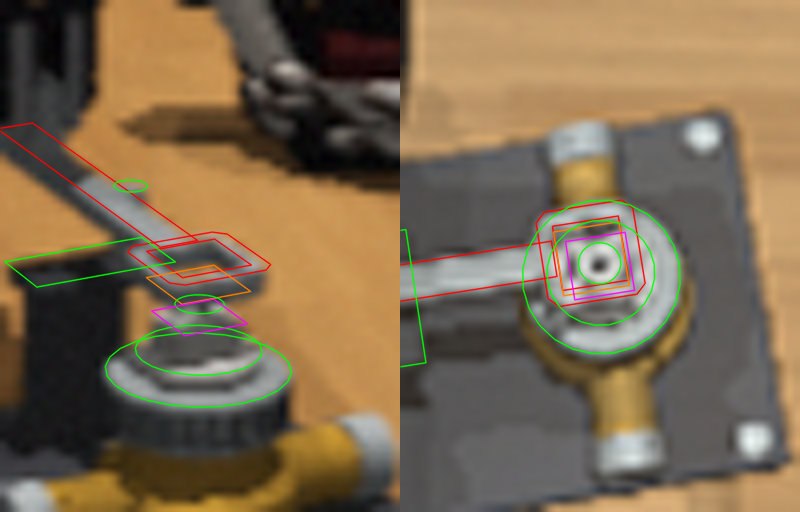

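The right crop shows the nose (dark dot at ≈(598,264)) inside the socket's hole. The left crop shows the socket just above the nose at ≈(205,265). I'll check the handle's sideways position with profiles.

Run:
```python
from h import *
from scipy.ndimage import map_coordinates
from scipy.optimize import minimize
im=cv2.imread("pics/top_ov2.png").astype(float).mean(2)
org=(.5665,-.0274,.1891); t=np.arange(-14,14.01,.5); acc=[]
for y in np.arange(28,62,3):
    X=np.c_[t,np.full(len(t),y),np.full(len(t),8)]/1000
    q=proj("top",place(X,*org,.0829)); pr=map_coordinates(im,[q[:,1],q[:,0]],order=1)
    w=np.clip(pr-np.percentile(pr,25),0,None); acc.append((t*w).sum()/w.sum())
print("handle centre x (mm) top, unbiased cam frame, rel to prediction", np.round(acc,1), np.mean(acc))
# top: refit plate with registration of ring only, and side spanner/ring separately
from reg import align,spanpolys
B=dict(side=(-.0006,-.0012),top=(.0006,.0012)); reg=(.5662,-.03,.189)
for n in P:
    i0=cv2.imread(f"pics/{n}0.png"); f=lambda X:proj(n,place(X,*reg)+[*B[n],0])
    for nm,p in dict(plate=[(f(prism(box(-65,65,-55,105),8,8)[:4]),True)],ring=[(f(prism(disc(26.5),58,58)[:24]),True)],ringlow=[(f(prism(disc(26.5),42,42)[:24]),True)],shoulder=[(f(prism(disc(18),64,64)[:24]),True)],bracket=[(f(prism(box(-21,25,62,84),64,64)[:4]),True)],pin=[(f(prism(disc(5,15.3,73),86,86)[:24]),True)]).items():
        print(n,nm,align(i0,p))
    im=cv2.imread(f"pics/{n}_ov2.png"); sp=spanpolys(n,org,.0829,B[n])
    for nm,s in dict(outer=sp[:1],hole=sp[1:2],handle=sp[2:]).items(): print(n,nm,align(im,s))
```

```text
handle centre x (mm) top, unbiased cam frame, rel to prediction [ 0.4  0.3 -0.3 -0.8 -0.7 -0.3  0.2  0.4 -0.2 -0.7 -0.4  0.5] -0.12774972614826652
side plate (array([0.4, 2.3]), np.float64(329.0450814992416), np.float64(228.17898455125678))
side ring (array([-0.5, -0.1]), np.float64(386.2939768892), np.float64(285.30971133552805))
side ringlow (array([ 1.7, -0.6]), np.float64(239.8239377423413), np.float64(194.53416333145455))
side shoulder (array([0.4, 0.7]), np.float64(355.09667151838715), np.float64(277.4503704717903))
side bracket (array([-0.6,  1.4]), np.float64(329.9264191567184), np.float64(222.9769495497467))
side pin (array([0. , 1.3]), np.float64(357.510967402734), np.float64(178.375689766906))
side outer (array([-0.1,  0.8]), np.float64(372.0215590225902), np.float64(244.36070939917977))
side hole (array([1.8, 1. ]), np.float64(348.23842579254887), np.float64(274.0446227797253))
side handle (array([-1.2,  2.9]), np.float64(365.29214188296595), np.float64(260.9581471139718))
top plate (array([0.3, 0.3]), np.float64(379.47674327432884), np.float64(211.9004640154056))
top ring (array([ 0.9, -0.3]), np.float64(400.0), np.float64(270.7864748535597))
top ringlow (array([ 0.7, -1.7]), np.float64(400.0), np.float64(276.8627806189263))
top shoulder (array([ 1.6, -2.8]), np.float64(312.1707798201731), np.float64(215.0263211219022))
top bracket (array([-1.1,  0.3]), np.float64(163.8248903847058), np.float64(99.79188352513559))
top pin (array([-0.2, -0.7]), np.float64(400.0), np.float64(198.5335930868593))
top outer (array([-0.4, -0.2]), np.float64(326.211382255737), np.float64(220.02314085120761))
top hole (array([-0.4,  2.7]), np.float64(312.9601228520806), np.float64(224.86452668561384))
top handle (array([3. , 0.5]), np.float64(381.3534349215945), np.float64(239.06665976081572))
```

Run:
```python
from h import *
a=cv2.imread("pics/top_ov2.png").mean(2); b=cv2.imread("pics/top0.png").mean(2)
u,v=proj("top",[[.5667,-.0293,.074]])[0]; print("head centre px (top frame)",u,v)
print("nose",proj("top",[[.5667,-.0293,.078]])[0])
sp,ho=span(16); 
for y in(-.0252,-.0285): print("hole top/bottom corners",y,np.round(proj("top",place(ho[0][1],.5665,y,.189,.0829)),1).tolist(),np.round(proj("top",place(ho[0][0],.5665,y,.189,.0829)),1).tolist())
u,v=int(round(u)),int(round(v)); np.set_printoptions(linewidth=250)
print("cols",u-12,"..",u+12)
for r in range(v-11,v+12): print(r,a[r,u-12:u+13].astype(int))
print("before")
for r in range(v-11,v+12): print(r,b[r,u-12:u+13].astype(int))
```

```text
head centre px (top frame) 294.6285069218613 226.73373694930058
nose [294.58280604 226.3936705 ]
hole top/bottom corners -0.0252 [[297.6, 228.7], [296.3, 220.7], [288.1, 222.0], [289.4, 230.0]] [[297.7, 229.4], [296.4, 221.4], [288.2, 222.7], [289.5, 230.6]]
hole top/bottom corners -0.0285 [[298.9, 228.7], [297.6, 220.7], [289.4, 222.0], [290.6, 230.0]] [[299.0, 229.4], [297.7, 221.4], [289.5, 222.7], [290.8, 230.7]]
cols 283 .. 307
216 [ 99 100  99 100 102  81  77 122 142 150 152 150 130  98  75  97 100  99  99  99 102 101 102 101 102]
217 [ 89  90  88  89  90  77  74 108 126 134 141 138 122  97  77  92 102 101 102 101  99  92  93  93  92]
218 [ 84  84  84  85  86  72  63  94 111 126 130 118 107  93  78  83  90  90  90  93  91  87  88  88  88]
219 [ 85  86  85  86  85  68  51  85 117 136 141 148 152 154 137 101  85  82  84  86  87  87  87  89  88]
220 [ 86  86  86  83  82  91 111 142 168 175 174 186 201 203 187 150 125 116  85  82  86  88  89  90  88]
221 [ 86  86  84  77 118 176 190 196 186 147 122 128 143 142 157 168 159 168 142  92  82  85  89  90  89]
222 [ 85  85  81  89 146 16
[... 3519 characters left out ...]
181 179 181 187 193 208 223 190 155 182 202 179 110  82  94  81]
233 [ 95  91  67 104 179 202 179 137 141 199 220 219 221 223 203 153 143 176 198 193 140  73  97  80  83]
234 [ 95  81  61  76 124 184 200 180 162 176 188 182 138 130 150 165 173 199 204 174  79  83 102  66  84]
235 [ 94  81  68  81  83 121 176 199 192 186 188 184 159 155 174 197 201 201 173 100  66 105  93  72  88]
236 [ 94  81  58  73  82  74 109 167 199 205 202 199 197 199 203 207 192 143  94  64 110 105  73  81  89]
237 [ 94  92  73  61  80  82  67  86 125 160 182 185 194 185 159 144 114  63  52  94 115  71  62  88  92]
238 [ 94  96  92  74  63  82  82  66  54  77 106 112 121 108  78  56  46  57  62  82  85  65  82  95  97]
```

Pixel analysis: nose hole at (294.5,226.6), socket hole centre ≈(293.5,226), so it is about 2.8 mm too far in +y and laterally fine. Correcting and descending.

move_arm:
  moves:
    - [0,0,0,-2.8,0,0,0]
    - [0,0,0,-2.8,0,0,0]
    - [0,0,0,-2.8,0,4,0]
    - [0,0,0,-2.8,0,7,0]
    - [0,0,0,-2.8,0,7,0]

```text
clock: 7.38
eef_pos: [0.5469, 0.0728, 0.1598]
eef_rot: [-2.001, -2.421, 0.001]
wrist_force: [0.1, 0.2, -0.9]
gripper_width: 0.0085
grip_force: 59.1
```

move_arm:
  moves:
    - [0,0,0,0,0,2,0]
    - [0,0,0,0,0,4,0]
    - [0,0,0,0,0,4,0]

```text
clock: 7.75
eef_pos: [0.547, 0.0728, 0.1561]
eef_rot: [-2.002, -2.421, 0.0]
wrist_force: [0.3, -1.0, -0.7]
gripper_width: 0.0085
grip_force: 59.0
```

move_arm:
  moves:
    - [0,0,0,0,0,2,0]
    - [0,0,0,0,0,3,0]
    - [0,0,0,0,0,3,0]

```text
clock: 8.12
eef_pos: [0.547, 0.0728, 0.1532]
eef_rot: [-2.002, -2.421, 0.0]
wrist_force: [0.3, 0.1, -0.5]
gripper_width: 0.0086
grip_force: 59.0
```

move_arm:
  moves:
    - [0,0,0,0,0,2,0]
    - [0,0,0,0,0,3,0]
    - [0,0,0,0,0,3,0]

```text
clock: 8.5
eef_pos: [0.547, 0.0728, 0.1502]
eef_rot: [-2.002, -2.421, 0.0]
wrist_force: [0.2, 0.1, -1.5]
gripper_width: 0.0086
grip_force: 59.1
```

move_arm:
  moves:
    - [0,0,0,0,0,1,0]
    - [0,0,0,0,0,2,0]
    - [0,0,0,0,0,2,0]

```text
clock: 8.88
eef_pos: [0.5472, 0.0729, 0.1486]
eef_rot: [2.002, 2.421, 0.001]
wrist_force: [-1.0, 2.4, 2.5]
gripper_width: 0.0088
grip_force: 59.6
```

move_arm:
  moves:
    - [0,0,0,0,0,0.5,0]
    - [0,0,0,0,0,0,15]
    - [0,0,0,0,0,0,30]
    - [0,0,0,0,0,0,30]
    - [0,0,0,0,0,-20,30]
    - [0,0,0,0,0,-60,30]
    - [0,0,0,0,0,-110,30]
    - [0,0,0,0,0,-110,30]
    - [0,0,0,0,0,-110,30]

```text
clock: 10.0
eef_pos: [0.5467, 0.0727, 0.2578]
eef_rot: [-2.002, -2.421, 0.001]
wrist_force: [0.2, -0.2, -0.6]
gripper_width: 0.0298
grip_force: 0.0
```

Run:
```python
from h import *
from bench import monitor
s=monitor.get_state(); print(s["eef_pos"],yaw_of(s["eef_rot"]),s["wrist_force"],s["ft_torque"])
c=[]
for n,hw in(("side",(40,40)),("top",(40,40))):
    im=optics.snapshot(n); cv2.imwrite(f"pics/{n}4.png",im)
    u,v=np.round(proj(n,[[.555,.02,.07]])[0]).astype(int); 
    c.append(cv2.resize(im[v-hw[1]:v+hw[1],u-hw[0]:u+hw[0]],None,fx=5,fy=5,interpolation=cv2.INTER_CUBIC))
cv2.imwrite("pics/seat.png",np.hstack(c))
```

```text
[0.5467251  0.07271482 0.25775074] 0.18896653249173856 [ 0.2049007  -0.17296881 -0.60181618] [-0.01841814  0.01853255  0.01563194]
```

View pics/seat.png

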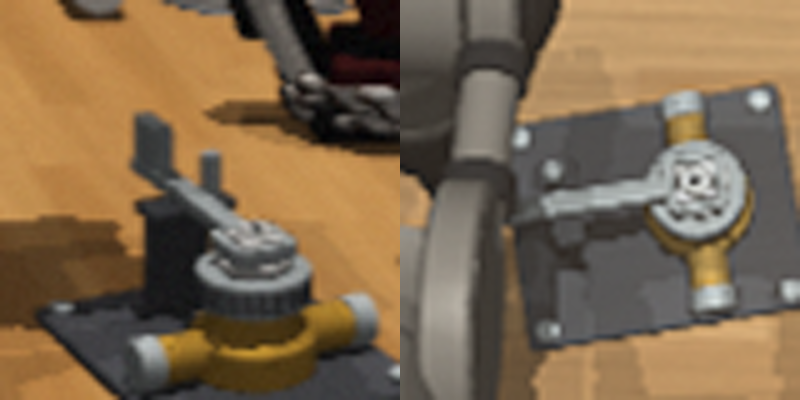

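The view shows the spanner seated flat on the shoulder (socket at (250,240) left, (695,182) right), its handle on the bracket beside the pin and the hand free. Next the ring: approach turned 0.45 rad counterclockwise.

Run:
```python
from h import *
go(.5668,-.0300,.18,.639); go(.5668,-.0300,.108,.639)
```

```text
turn -0.4501 shift [-104.7    0.7   76.8]
turn -0.4501 shift [-104.7    0.7  148.8]
```

move_arm:
  moves:
    - [0,0,-0.18,-60,0.7,10,85]
    - [0,0,-0.36,-104.7,0.7,40,85]
    - [0,0,-0.45,-104.7,0.7,76,85]
    - [0,0,-0.45,-104.7,0.7,76,85]
    - [0,0,-0.45,-104.7,0.7,76,85]

```text
clock: 10.72
eef_pos: [0.5677, -0.0296, 0.1828]
eef_rot: [1.413, 2.806, 0.0]
wrist_force: [-0.3, 0.6, -0.3]
gripper_width: 0.0849
grip_force: 0.0
```

move_arm:
  moves:
    - [0,0,0,0,0,30,85]
    - [0,0,0,0,0,60,85]
    - [0,0,0,0,0,72,85]
    - [0,0,0,0,0,72,85]
    - [0,0,0,0,0,72,85]

```text
clock: 11.35
eef_pos: [0.5683, -0.0299, 0.1118]
eef_rot: [1.41, 2.805, 0.001]
wrist_force: [-0.5, 0.2, 0.5]
gripper_width: 0.0852
grip_force: 0.0
```

Run:
```python
from h import *
go(.5668,-.0300,.108,.639)
```

```text
turn 0.0001 shift [ 0.8 -1.3  3.8]
```

move_arm:
  moves:
    - [0,0,0,0.8,-1.3,3.8,85]
    - [0,0,0,0.8,-1.3,3.8,85]
    - [0,0,0,0.8,-1.3,3.8,60]
    - [0,0,0,0.8,-1.3,3.8,50]
    - [0,0,0,0.8,-1.3,3.8,40]
    - [0,0,0,0.8,-1.3,3.8,40]
    - [0,0,0,0.8,-1.3,3.8,40]

```text
clock: 12.22
eef_pos: [0.5661, -0.0301, 0.107]
eef_rot: [1.411, 2.806, 0.0]
wrist_force: [-0.8, 0.3, 5.5]
gripper_width: 0.0508
grip_force: 61.7
```

```bash
cat > st.py <<'E'
from h import *
from bench import monitor
s=monitor.get_state(); print(np.round(s["eef_pos"],4),"yaw",round(yaw_of(s["eef_rot"]),4),"F",np.round(s["wrist_force"],1),"M",np.round(s["ft_torque"],2),"w",round(s["gripper_width"],4),s["grip_force"],s["clock"],"tau",np.round(s["joint_torque"][5],2))
E
python3 st.py
```

```text
[ 0.5661 -0.0301  0.107 ] yaw 0.639 F [-0.8  0.3  5.5] M [ 0.11  0.25 -0.05] w 0.0508 61.7467474937439 12.225 tau -0.02
```

move_arm:
  moves:
    - [0,0,0.05,0,0,0,40]
    - [0,0,0.1,0,0,0,40]
    - [0,0,0.15,0,0,0,40]
    - [0,0,0.2,0,0,0,40]
    - [0,0,0.2,0,0,0,40]

```text
clock: 12.85
eef_pos: [0.5662, -0.03, 0.107]
eef_rot: [1.685, 2.651, 0.001]
wrist_force: [0.4, 0.6, 4.6]
gripper_width: 0.051
grip_force: 61.7
```

```bash
python3 st.py
```

```text
[ 0.5662 -0.03    0.107 ] yaw 0.4385 F [0.4 0.6 4.6] M [ 0.17  0.16 -0.1 ] w 0.051 61.73814296722412 12.85 tau 0.2
```

move_arm:
  moves:
    - [0,0,0.05,0,0,0,40]
    - [0,0,0.1,0,0,0,40]
    - [0,0,0.15,0,0,0,40]
    - [0,0,0.2,0,0,0,40]
    - [0,0,0.25,0,0,0,40]
    - [0,0,0.25,0,0,0,40]

```text
clock: 13.6
eef_pos: [0.5664, -0.0299, 0.107]
eef_rot: [2.001, 2.421, 0.002]
wrist_force: [-0.6, 1.4, 5.7]
gripper_width: 0.0512
grip_force: 61.7
```

```bash
python3 st.py
```

```text
[ 0.5664 -0.0299  0.107 ] yaw 0.1894 F [-0.6  1.4  5.7] M [ 0.28  0.05 -0.04] w 0.0512 61.68958783149719 13.6 tau 0.26
```

move_arm:
  moves:
    - [0,0,0.04,0,0,0,40]
    - [0,0,0.08,0,0,0,40]
    - [0,0,0.08,0,0,0,40]

```text
clock: 13.98
eef_pos: [0.5665, -0.0299, 0.107]
eef_rot: [2.096, 2.339, 0.002]
wrist_force: [0.7, 1.9, 5.3]
gripper_width: 0.0508
grip_force: 61.7
```

```bash
python3 st.py;python3 st.py
```

```text
[ 0.5665 -0.0299  0.107 ] yaw 0.1096 F [0.7 1.9 5.3] M [ 0.3  -0.02  0.02] w 0.0508 61.68579339981079 13.975 tau 0.17
[ 0.5665 -0.0299  0.107 ] yaw 0.1096 F [0.7 1.9 5.3] M [ 0.3  -0.02  0.02] w 0.0508 61.68579339981079 13.975 tau 0.17
```

move_arm:
  moves:
    - [0,0,0.03,0,0,0,40]
    - [0,0,0.06,0,0,0,40]
    - [0,0,0.06,0,0,0,40]

```text
clock: 14.35
eef_pos: [0.5665, -0.0299, 0.107]
eef_rot: [2.165, 2.275, 0.002]
wrist_force: [0.6, 2.1, 5.8]
gripper_width: 0.0508
grip_force: 61.7
```

```bash
python3 st.py
```

```text
[ 0.5665 -0.0299  0.107 ] yaw 0.0498 F [0.6 2.1 5.8] M [ 0.27 -0.08  0.01] w 0.0508 61.67403817176819 14.35 tau 0.14
```

move_arm:
  moves:
    - [0,0,0.02,0,0,0,40]
    - [0,0,0.04,0,0,0,40]
    - [0,0,0.04,0,0,0,40]

```text
clock: 14.72
eef_pos: [0.5666, -0.0299, 0.1071]
eef_rot: [2.209, 2.232, 0.002]
wrist_force: [1.0, 2.1, 5.0]
gripper_width: 0.0513
grip_force: 61.7
```

```bash
python3 st.py
```

```text
[ 0.5666 -0.0299  0.1071] yaw 0.0099 F [1.  2.1 5. ] M [ 0.31 -0.06  0.02] w 0.0513 61.664239168167114 14.725 tau 0.1
```

move_arm:
  moves:
    - [0,0,0.01,0,0,0,40]
    - [0,0,0.02,0,0,0,40]

```text
clock: 14.98
eef_pos: [0.5666, -0.0299, 0.107]
eef_rot: [2.232, 2.209, 0.002]
wrist_force: [0.6, 2.4, 5.4]
gripper_width: 0.0513
grip_force: 61.7
```

```bash
python3 st.py
```

```text
[ 0.5666 -0.0299  0.107 ] yaw -0.01 F [0.6 2.4 5.4] M [ 0.25 -0.05  0.07] w 0.0513 61.65910363197327 14.975 tau -0.01
```

move_arm:
  moves:
    - [0,0,0.01,0,0,0,40]
    - [0,0,0.018,0,0,0,40]

```text
clock: 15.22
eef_pos: [0.5666, -0.0299, 0.1071]
eef_rot: [2.251, 2.189, 0.002]
wrist_force: [1.3, 2.2, 5.4]
gripper_width: 0.051
grip_force: 61.7
```

```bash
python3 st.py
```

```text
[ 0.5666 -0.0299  0.1071] yaw -0.028 F [1.3 2.2 5.4] M [ 0.25 -0.09  0.13] w 0.051 61.660237312316895 15.225 tau 0.03
```

move_arm:
  moves:
    - [0,0,0.008,0,0,0,40]
    - [0,0,0.015,0,0,0,40]

```text
clock: 15.48
eef_pos: [0.5666, -0.0299, 0.107]
eef_rot: [2.268, 2.172, 0.002]
wrist_force: [0.9, 2.1, 5.4]
gripper_width: 0.0514
grip_force: 61.7
```

```bash
python3 st.py
```

```text
[ 0.5666 -0.0299  0.107 ] yaw -0.043 F [0.9 2.1 5.4] M [ 0.33 -0.1   0.12] w 0.0514 61.65782332420349 15.475 tau 0.03
```

```bash
cat > fin.py <<'E'
from h import *
import sys
a=cv2.imread("pics/side4.png"); b=optics.snapshot("side"); cv2.imwrite(f"pics/side_{sys.argv[1]}.png",b)
# predicted fin-top pixel for spanner angles
for ang in(0,-.05,-.1,-.15,-.2,-.24):
    print(ang,np.round(proj("side",place(np.array([[0,.105,.088]]),.5656,-.0312,.189+ang))[0],1),end=" ")
u,v=np.round(proj("side",place(np.array([[0,.105,.082]]),.5656,-.0312,.189))[0]).astype(int)
t=a[v-7:v+7,u-5:u+6]; s=b[v-14:v+15,u-14:u+24]
r=cv2.matchTemplate(s,t,cv2.TM_CCOEFF_NORMED); _,m,_,l=cv2.minMaxLoc(r); print("\nfin shift px",l[0]-9,l[1]-7,m)
d=np.abs(a.astype(int)-b).sum(2); print(d[v-8:v+8:2,u-14:u+24])
E
python3 fin.py t1
```

```text
0 [293.1 203.6] -0.05 [295.1 203.3] -0.1 [297.1 203. ] -0.15 [299.2 202.8] -0.2 [301.2 202.6] -0.24 [302.9 202.5] 
fin shift px -6 -5 0.7241716384887695
[[ 26  14  13  22 151 290 271 281 314 273 289 312 317 323 310 313 312 329
  345 335 353 358 353 355 367 373 384 392 328 232 246 241 237 229 236 227
  224 230]
 [  6  16  13  36 198 317 307 347 363 366 341 280 249 228 249 281 317 331
  340 346 340 354 354 358 297 210 205 175 178 181 199 185 170 142 159 152
  150 142]
 [ 19  18  11  13  66 247 357 377 373 368 291 141 132 154 150  10 183 216
  131 218 364 350 345 362 360 354 329 273 202 184 197 165 106  88  97  93
   89  81]
 [ 15  17   6  16  40 201 345 362 368 369 288 164  96 100  91  47   4  31
   77 169 249 312 353 343 337 348 362 369 354 365 365 385 351 315 310 330
  321 322]
 [ 10  10  14  10   9  88 322 361 369 370 300 163  97  93  56  12   3   3
   76 174 258 332 368 341 358 358 368 354 366 371 389 393 394 395 391 379
  365 376]
 [  6  15  10  11  19  43 203 370 362 372 299 157  87  26  11   8   3  11
   78 211 294 375 388 376 393 383 390 370 364 374 393 381 386 388 389 387
  392 401]
 [ 17  17  12  11  16  15  96 341 370 327 212 134 134  50  18  19  11   3
   83 231 370 392 380 318 213 157 169 197 302 370 367 360 386 379 393 392
  388 395]
 [ 15  10  14  15  22  11  40 201 358 348 293 177 139 105  68  45  39  59
    8 161 328 378 385 336 202 162 171 172 293 375 325 297 258 224 123  20
   23  37]]
```

Run:
```python
from h import *
np.set_printoptions(linewidth=250)
a=cv2.imread("pics/side4.png").mean(2).astype(int); b=cv2.imread("pics/side_t1.png").mean(2).astype(int)
# pin top & fin px predicted
print("pin top",proj("side",place(np.array([[.0153,.073,.086]]),.5656,-.0312,.189))[0],"fin top",proj("side",place(np.array([[0,.105,.094]]),.5656,-.0312,.189))[0])
print("before");print(a[196:222:1,284:316])
print("now");print(b[196:222:1,284:316])
```

```text
pin top [304.76426697 207.69157082] fin top [293.12811832 201.2795666 ]
before
[[135 136 134 135 134 137 133 134 133 131 129 127 124 126 127 127 130 132 135 138 137 140 141 140 139 139 138 138 137 139 139 142]
 [135 136 136 136 134 134 133 133 134 132 129 128 126 125 128 128 128 130 135 136 140 140 140 143 139 138 140 141 140 138 140 140]
 [133 137 137 137 134 134 134 132 132 131 130 129 126 125 126 127 128 130 132 136 136 140 139 122  89  92  92  91  90  88  88  88]
 [134 135 135 135 135 135 132 132 132 133 132 127 127 126 127 129 128 130 129 133 135 115  91  86  74  73  75  70  62  63  63  65]
 [134 134 135 133 135 126 114 111 105 109 123 131 129 127 128 128 130 129 132 112  87  81  73  72  73  75  75  69  62  61  61  61]
 [134 134 135 134 136 116  81  85  85  91 104 119 131 130 130 127 129 129 129 128 103  72  69  70  72  73  72  55  45  45  45  44]
 [132 133 131 136 134 109  67  70  78  81  83  97 110 120 130 130 127 126 131 133 128 123 102  71  73  75  67  49  40  42  42  40]
 [132 132 132 131 134 111  64  56  60  72  73  66  74 105 133 131 129 127 128 131 131 133 128 127 125 12
[... 5096 characters left out ...]
 12  18  48  95 129 140 141 139 140 143 142]
 [136 139 132  91  11  14  13  12  11  25  50  68  50  19  12  17  11  10  13  14  14  11  24  36  48  77 118 140 138 139 141 144]
 [132 137 138 103  23  13  13  11  16  10  15  17  15  11  14  12   6   9  11  11  15  44  77  76  46  36  99 138 138 139 139 141]
 [132 133 134 107  45  11  13   6  12  15   9   9  10  14  11  13  14  15  12  14  19  69  98  90  70  57 104 140 139 137 139 139]
 [131 130 136 131  90  13  13   8  11  10  11  12   9  13   8  10  15  10  12  10  35  70  87  85  81  79 104 133 141 142 138 138]
 [129 129 133 135 108  43  13  10  11  10  11  13  16  14   9  15  11  14  12  13  44  63  77  83  85  83  93 106 128 135 132 138]]
```

move_arm:
  moves:
    - [0,0,0.01,0,0,0,40]
    - [0,0,0.02,0,0,0,40]

```text
clock: 15.78
eef_pos: [0.5666, -0.0299, 0.107]
eef_rot: [2.289, 2.149, 0.002]
wrist_force: [1.2, 1.1, 4.9]
gripper_width: 0.0513
grip_force: 61.7
```

```bash
python3 st.py
```

```text
[ 0.5666 -0.0299  0.107 ] yaw -0.0631 F [1.2 1.1 4.9] M [ 0.31 -0.13  0.1 ] w 0.0513 61.65893197059631 15.775 tau -0.01
```

move_arm:
  moves:
    - [0,0,0.01,0,0,0,40]
    - [0,0,0.02,0,0,0,40]

```text
clock: 16.02
eef_pos: [0.5666, -0.0299, 0.107]
eef_rot: [2.311, 2.126, 0.002]
wrist_force: [0.8, 2.7, 4.6]
gripper_width: 0.0512
grip_force: 61.7
```

```bash
python3 st.py
```

```text
[ 0.5666 -0.0299  0.107 ] yaw -0.0833 F [0.8 2.7 4.6] M [ 0.33 -0.16  0.07] w 0.0512 61.66242241859436 16.025 tau -0.01
```

move_arm:
  moves:
    - [0,0,0.01,0,0,0,40]
    - [0,0,0.02,0,0,0,40]

```text
clock: 16.27
eef_pos: [0.5667, -0.0299, 0.107]
eef_rot: [2.332, 2.103, 0.003]
wrist_force: [1.6, 1.8, 4.7]
gripper_width: 0.0515
grip_force: 61.7
```

```bash
python3 st.py
```

```text
[ 0.5667 -0.0299  0.107 ] yaw -0.1032 F [1.6 1.8 4.7] M [ 0.33 -0.16  0.11] w 0.0515 61.66273355484009 16.275 tau -0.0
```

move_arm:
  moves:
    - [0,0,0.01,0,0,0,40]
    - [0,0,0.02,0,0,0,40]

```text
clock: 16.52
eef_pos: [0.5666, -0.0299, 0.107]
eef_rot: [2.353, 2.08, 0.003]
wrist_force: [2.3, 1.7, 5.1]
gripper_width: 0.0512
grip_force: 61.7
```

```bash
python3 st.py
```

```text
[ 0.5666 -0.0299  0.107 ] yaw -0.1233 F [2.3 1.7 5.1] M [ 0.29 -0.2   0.13] w 0.0512 61.659650802612305 16.525 tau -0.0
```

move_arm:
  moves:
    - [0,0,0.01,0,0,0,40]
    - [0,0,0.02,0,0,0,40]

```text
clock: 16.77
eef_pos: [0.5667, -0.0299, 0.107]
eef_rot: [2.374, 2.056, 0.003]
wrist_force: [0.9, 2.5, 4.8]
gripper_width: 0.0511
grip_force: 61.7
```

```bash
python3 st.py
```

```text
[ 0.5667 -0.0299  0.107 ] yaw -0.1433 F [0.9 2.5 4.8] M [ 0.34 -0.16  0.13] w 0.0511 61.66133165359497 16.775 tau -0.0
```

move_arm:
  moves:
    - [0,0,0.01,0,0,0,40]
    - [0,0,0.02,0,0,0,40]

```text
clock: 17.02
eef_pos: [0.5667, -0.0299, 0.107]
eef_rot: [2.394, 2.032, 0.003]
wrist_force: [2.0, 1.6, 5.3]
gripper_width: 0.0516
grip_force: 61.7
```

```bash
python3 st.py
```

```text
[ 0.5667 -0.0299  0.107 ] yaw -0.1633 F [2.  1.6 5.3] M [ 0.31 -0.25  0.09] w 0.0516 61.66652798652649 17.025 tau -0.01
```

move_arm:
  moves:
    - [0,0,0.01,0,0,0,40]
    - [0,0,0.02,0,0,0,40]

```text
clock: 17.27
eef_pos: [0.5667, -0.0299, 0.107]
eef_rot: [2.414, 2.008, 0.003]
wrist_force: [1.8, 2.9, 4.5]
gripper_width: 0.0513
grip_force: 61.7
```

```bash
python3 st.py
```

```text
[ 0.5667 -0.0299  0.107 ] yaw -0.1834 F [1.8 2.9 4.5] M [ 0.32 -0.18  0.09] w 0.0513 61.67122006416321 17.275 tau -0.0
```

move_arm:
  moves:
    - [0,0,0.01,0,0,0,40]
    - [0,0,0.02,0,0,0,40]

```text
clock: 17.52
eef_pos: [0.5667, -0.0299, 0.107]
eef_rot: [2.434, 1.983, 0.003]
wrist_force: [1.9, 2.8, 5.7]
gripper_width: 0.0515
grip_force: 61.7
```

```bash
python3 st.py
```

```text
[ 0.5667 -0.0299  0.107 ] yaw -0.2034 F [1.9 2.8 5.7] M [ 0.38 -0.23  0.13] w 0.0515 61.66663885116577 17.525 tau -0.0
```

move_arm:
  moves:
    - [0,0,0.01,0,0,0,40]
    - [0,0,0.02,0,0,0,40]

```text
clock: 17.77
eef_pos: [0.5667, -0.0299, 0.107]
eef_rot: [2.454, 1.959, 0.003]
wrist_force: [2.5, 1.9, 5.0]
gripper_width: 0.051
grip_force: 61.7
```

```bash
python3 st.py
```

```text
[ 0.5667 -0.0299  0.107 ] yaw -0.2234 F [2.5 1.9 5. ] M [ 0.4  -0.24  0.04] w 0.051 61.66249752044678 17.775 tau -0.0
```

move_arm:
  moves:
    - [0,0,0.01,0,0,0,40]
    - [0,0,0.02,0,0,0,40]

```text
clock: 18.02
eef_pos: [0.5667, -0.0299, 0.107]
eef_rot: [2.474, 1.934, 0.003]
wrist_force: [1.3, 2.6, 5.2]
gripper_width: 0.0512
grip_force: 61.7
```

```bash
python3 st.py
```

```text
[ 0.5667 -0.0299  0.107 ] yaw -0.2435 F [1.3 2.6 5.2] M [ 0.36 -0.24  0.1 ] w 0.0512 61.66348099708557 18.025 tau -0.0
```

move_arm:
  moves:
    - [0,0,0.01,0,0,0,40]
    - [0,0,0.02,0,0,0,40]

```text
clock: 18.27
eef_pos: [0.5667, -0.03, 0.107]
eef_rot: [2.493, 1.909, 0.003]
wrist_force: [2.2, 2.3, 4.4]
gripper_width: 0.0517
grip_force: 61.7
```

```bash
python3 st.py
```

```text
[ 0.5667 -0.03    0.107 ] yaw -0.2636 F [2.2 2.3 4.4] M [ 0.44 -0.27  0.15] w 0.0517 61.66935324668884 18.275 tau -0.0
```

move_arm:
  moves:
    - [0,0,0.01,0,0,0,40]
    - [0,0,0.02,0,0,0,40]

```text
clock: 18.52
eef_pos: [0.5668, -0.03, 0.107]
eef_rot: [2.512, 1.884, 0.003]
wrist_force: [1.6, 1.7, 5.1]
gripper_width: 0.0511
grip_force: 61.7
```

```bash
python3 st.py
```

```text
[ 0.5668 -0.03    0.107 ] yaw -0.2835 F [1.6 1.7 5.1] M [ 0.43 -0.28  0.1 ] w 0.0511 61.66462182998657 18.525 tau -0.0
```

move_arm:
  moves:
    - [0,0,0.01,0,0,0,40]
    - [0,0,0.02,0,0,0,40]

```text
clock: 18.77
eef_pos: [0.5668, -0.03, 0.107]
eef_rot: [2.531, 1.859, 0.003]
wrist_force: [2.5, 1.5, 5.0]
gripper_width: 0.051
grip_force: 61.7
```

```bash
python3 st.py
```

```text
[ 0.5668 -0.03    0.107 ] yaw -0.3037 F [2.5 1.5 5. ] M [ 0.44 -0.32  0.09] w 0.051 61.673104763031006 18.775 tau -0.01
```

move_arm:
  moves:
    - [0,0,0.01,0,0,0,40]
    - [0,0,0.02,0,0,0,40]

```text
clock: 19.02
eef_pos: [0.5668, -0.03, 0.107]
eef_rot: [2.549, 1.834, 0.003]
wrist_force: [3.5, 2.6, 5.0]
gripper_width: 0.0513
grip_force: 61.7
```

```bash
python3 st.py
```

```text
[ 0.5668 -0.03    0.107 ] yaw -0.3237 F [3.5 2.6 5. ] M [ 0.38 -0.31  0.13] w 0.0513 61.67116641998291 19.025 tau -0.0
```

move_arm:
  moves:
    - [0,0,0.01,0,0,0,40]
    - [0,0,0.02,0,0,0,40]

```text
clock: 19.27
eef_pos: [0.5668, -0.03, 0.107]
eef_rot: [2.567, 1.808, 0.003]
wrist_force: [2.6, 2.8, 5.9]
gripper_width: 0.0512
grip_force: 61.7
```

```bash
python3 st.py
```

```text
[ 0.5668 -0.03    0.107 ] yaw -0.3435 F [2.6 2.8 5.9] M [ 0.4  -0.32  0.24] w 0.0512 61.65626406669617 19.275 tau 0.11
```

move_arm:
  moves:
    - [0,0,0.002,0,0,0,40]
    - [0,0,0.004,0,0,0,40]

```text
clock: 19.52
eef_pos: [0.5668, -0.03, 0.107]
eef_rot: [2.57, 1.804, 0.003]
wrist_force: [2.2, 4.3, 3.8]
gripper_width: 0.0511
grip_force: 61.7
```

```bash
python3 st.py
```

```text
[ 0.5668 -0.03    0.107 ] yaw -0.3471 F [2.2 4.3 3.8] M [ 0.43 -0.32  0.26] w 0.0511 61.65676474571228 19.525 tau 0.22
```

move_arm:
  moves:
    - [0,0,0.003,0,0,0,40]
    - [0,0,0.006,0,0,0,40]

```text
clock: 19.77
eef_pos: [0.5668, -0.03, 0.107]
eef_rot: [2.576, 1.796, 0.003]
wrist_force: [2.5, 2.0, 5.1]
gripper_width: 0.051
grip_force: 61.7
```

```bash
python3 st.py
```

```text
[ 0.5668 -0.03    0.107 ] yaw -0.3529 F [2.5 2.  5.1] M [ 0.35 -0.34  0.34] w 0.051 61.65427923202515 19.775 tau 0.27
```

move_arm:
  moves:
    - [0,0,0.003,0,0,0,40]
    - [0,0,0.006,0,0,0,40]
    - [0,0,0.006,0,0,0,40]

```text
clock: 20.15
eef_pos: [0.5668, -0.03, 0.107]
eef_rot: [2.581, 1.788, 0.003]
wrist_force: [3.7, 2.1, 5.2]
gripper_width: 0.0513
grip_force: 61.7
```

```bash
python3 st.py
```

```text
[ 0.5668 -0.03    0.107 ] yaw -0.3589 F [3.7 2.1 5.2] M [ 0.33 -0.36  0.33] w 0.0513 61.65237307548523 20.15 tau 0.3
```

move_arm:
  moves:
    - [0,0,0.005,0,0,0,40]
    - [0,0,0.01,0,0,0,40]

```text
clock: 20.4
eef_pos: [0.5668, -0.03, 0.107]
eef_rot: [2.589, 1.776, 0.003]
wrist_force: [2.7, 2.7, 4.5]
gripper_width: 0.0511
grip_force: 61.7
```

```bash
python3 st.py
```

```text
[ 0.5668 -0.03    0.107 ] yaw -0.3686 F [2.7 2.7 4.5] M [ 0.44 -0.36  0.45] w 0.0511 61.65161848068237 20.4 tau 0.42
```

move_arm:
  moves:
    - [0,0,0.003,0,0,0,40]
    - [0,0,0.005,0,0,0,40]
    - [0,0,0.005,0,0,0,40]
    - [0,0,0.005,0,0,0,40]
    - [0,0,0.005,0,0,0,40]

```text
clock: 21.02
eef_pos: [0.5668, -0.03, 0.107]
eef_rot: [2.594, 1.769, 0.003]
wrist_force: [3.3, 2.7, 5.6]
gripper_width: 0.0509
grip_force: 61.7
```

```bash
python3 st.py
python3 - <<'E'
from bench import optics, monitor
import numpy as np
m=[]
for i in range(6): optics.snapshot("side"); m.append(monitor.get_state()["ft_torque"][2])
print(np.round(m,2))
E
```

```text
[ 0.5668 -0.03    0.107 ] yaw -0.3735 F [3.3 2.7 5.6] M [ 0.37 -0.35  0.47] w 0.0509 61.65701150894165 21.025 tau 0.48
[0.47 0.5  0.53 0.5  0.56 0.49]
```

Ring torque holds at about 0.5 N m. Releasing the ring and lifting straight up.

move_arm:
  moves:
    - [0,0,0,0,0,0,60]
    - [0,0,0,0,0,0,85]
    - [0,0,0,0,0,0,85]
    - [0,0,0,0,0,0,85]
    - [0,0,0,0,0,-30,85]
    - [0,0,0,0,0,-80,85]
    - [0,0,0,0,0,-140,85]
    - [0,0,0,0,0,-140,85]
    - [0,0,0,0,0,-140,85]

```text
clock: 22.45
eef_pos: [0.5655, -0.03, 0.2461]
eef_rot: [-2.596, -1.768, 0.0]
wrist_force: [0.5, 0.7, -0.5]
gripper_width: 0.085
grip_force: 0.0
```

```bash
python3 st.py
python3 - <<'E'
from h import *
from reg import *
b=optics.snapshot("side"); cv2.imwrite("pics/side5.png",b); t=optics.snapshot("top"); cv2.imwrite("pics/top5.png",t)
# fit spanner angle: seated pivot at axis, fin outlines in side; handle centre in top
axs=dict(side=(.5656,-.0312),top=(.5667,-.0293))
from reg import align
a0=cv2.imread("pics/side4.png")
for nm,im in(("before",a0),("now",b)):
  L=cv2.GaussianBlur(im,(0,0),.6)
  res=[]
  for ang in np.arange(-.2,.1,.01):
    f=prism(box(-5,5,91,119),30,30)[:4]; g=prism(box(-5,5,91,91),8,30)[[0,1,5,4]]; h=prism([(-6,22),(-6,88)],8,8)[:2];h2=prism([(6,22),(6,88)],8,8)[:2]
    P_=[(proj("side",place(q,*axs["side"],.189+ang,.064)),c) for q,c in((f,1),(g,1),(h,0),(h2,0))]
    d,s,_=align(im,P_,rng=.9,st=.3); res.append((s,round(ang,2),*d))
  print(nm,sorted(res)[::-1][:3])
c=[]
for n,im in(("side",b),("top",t)):
    u,v=np.round(proj(n,[[.555,.02,.07]])[0]).astype(int); c.append(cv2.resize(im[v-40:v+40,u-40:u+40],None,fx=5,fy=5,interpolation=cv2.INTER_CUBIC))
cv2.imwrite("pics/after.png",np.hstack(c))
E
```

```text
[ 0.5655 -0.03    0.2461] yaw -0.3751 F [ 0.5  0.7 -0.5] M [ 0.02  0.04 -0.05] w 0.085 0.0 22.45 tau 0.0
before [(np.float64(292.67194940126836), np.float64(-0.02), np.float64(-0.3), np.float64(0.3)), (np.float64(292.5218564734754), np.float64(-0.01), np.float64(-0.0), np.float64(0.3)), (np.float64(292.2417180424003), np.float64(-0.03), np.float64(-0.6), np.float64(0.3))]
now [(np.float64(272.6670856234507), np.float64(-0.06), np.float64(-0.9), np.float64(0.3)), (np.float64(272.3060607747431), np.float64(-0.05), np.float64(-0.6), np.float64(0.3)), (np.float64(271.5964462692938), np.float64(-0.07), np.float64(-0.9), np.float64(0.3))]
```

View pics/after.png

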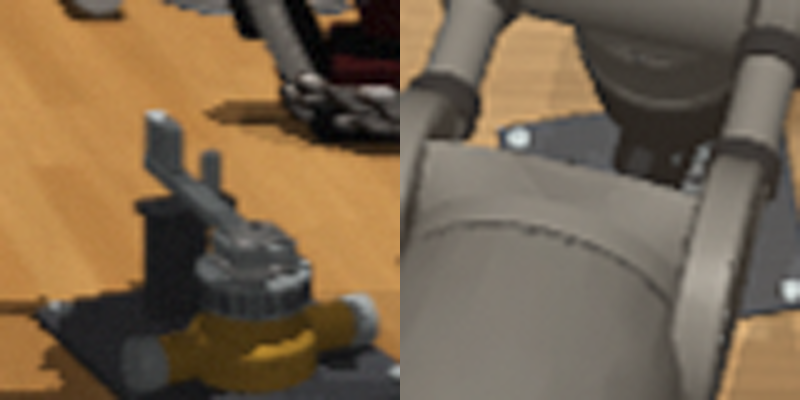

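The side view shows the spanner still seated (socket (250,245)), its handle resting against the pin (turned about 0.05 clockwise), and the ring released. Picking the spanner up again by the fin.

Run:
```python
from h import *
go(.5521,.0738,.24,.14); go(.5521,.0738,.149,.14)
```

```text
turn -0.515 shift [ 91.8 -50.2   4.9]
turn -0.515 shift [ 91.8 -50.2  95.9]
```

move_arm:
  moves:
    - [0,0,-0.18,40,-22,0,35]
    - [0,0,-0.36,80,-44,0,35]
    - [0,0,-0.515,91.8,-50.2,5,35]
    - [0,0,-0.515,91.8,-50.2,5,35]
    - [0,0,-0.515,91.8,-50.2,20,35]
    - [0,0,-0.515,91.8,-50.2,20,35]

```text
clock: 23.3
eef_pos: [0.5522, 0.0728, 0.2245]
eef_rot: [-2.062, -2.366, 0.004]
wrist_force: [0.2, 0.6, 0.9]
gripper_width: 0.035
grip_force: 0.0
```

```bash
python3 st.py
python3 - <<'E'
from h import *
go(.5521,.0738,.149,.14)
E
```

```text
[0.5522 0.0728 0.2245] yaw 0.1371 F [0.2 0.6 0.9] M [ 0.03 -0.03  0.09] w 0.035 0.0 23.3 tau 0.02
turn -0.0029 shift [ 1.   0.1 75.5]
```

move_arm:
  moves:
    - [0,0,-0.002,0.5,0,30,35]
    - [0,0,-0.002,0.5,0,60,35]
    - [0,0,-0.002,0.5,0,74,35]
    - [0,0,-0.002,0.5,0,74,35]
    - [0,0,-0.002,0.5,0,74,20]
    - [0,0,-0.002,0.5,0,74,0]
    - [0,0,-0.002,0.5,0,74,0]
    - [0,0,-0.002,0.5,0,74,0]

```text
clock: 24.3
eef_pos: [0.5529, 0.0742, 0.1537]
eef_rot: [2.058, 2.372, 0.001]
wrist_force: [-3.0, 0.6, 6.8]
gripper_width: 0.008
grip_force: 59.9
```

```bash
python3 st.py
```

```text
[0.5529 0.0742 0.1537] yaw 0.1417 F [-3.   0.6  6.8] M [-0.18  0.54 -0.23] w 0.008 59.8667711019516 24.3 tau -0.21
```

move_arm:
  moves:
    - [0,0,0,0,0,-3,0]
    - [0,0,0,0,0,-8,0]
    - [0,0,0,0,0,-16,0]
    - [0,0,0,0,0,-30,0]
    - [0,0,0,0,0,-50,0]
    - [0,0,0,0,0,-50,0]
    - [0,0,0,0,0,-50,0]

```text
clock: 25.18
eef_pos: [0.5526, 0.0743, 0.2024]
eef_rot: [-2.058, -2.374, -0.0]
wrist_force: [-0.4, 0.9, -0.8]
gripper_width: 0.0084
grip_force: 58.9
```

```bash
python3 st.py
python3 - <<'E'
from h import *
np.set_printoptions(linewidth=250)
from bench import monitor,finder
b=optics.snapshot("side"); cv2.imwrite("pics/side6.png",b)
for d in finder.trace("spanner","side")[:4]:
    ys,xs=np.where(d["region"]); print(round(d["confidence"],2),np.round(d["location"]),xs.min(),xs.max(),ys.min(),ys.max())
s=monitor.get_state(); p=s["eef_pos"]; th=yaw_of(s["eef_rot"])
for dz in(.0847,.0897): print(dz,"socket px if held",proj("side",[[p[0]+.1048*np.sin(th)-.0006,p[1]-.1048*np.cos(th)-.0012,p[2]-dz+.004]])[0])
print("socket px if left",proj("side",[[.5656,-.0312,.068]])[0])
go(.5047,-.1848,.2,.061)
E
```

```text
[0.5526 0.0743 0.2024] yaw 0.1421 F [-0.4  0.9 -0.8] M [ 0.03 -0.   -0.05] w 0.0084 58.9175283908844 25.175 tau -0.0
0.81 [273. 315.] 240 284 304 329
0.71 [307. 200.] 293 321 184 209
0.0847 socket px if held [314.12458964 204.38625164]
0.0897 socket px if held [314.082699   206.49798848]
socket px if left [313.31159645 226.55080866]
turn 0.081 shift [-249.7  -83.9    1.8]
```

move_arm:
  moves:
    - [0,0,0,-25,-8,-10,0]
    - [0,0,0.02,-70,-24,-10,0]
    - [0,0,0.04,-120,-40,-10,0]
    - [0,0,0.06,-170,-57,-10,0]
    - [0,0,0.081,-215,-72,-10,0]
    - [0,0,0.081,-240,-81,0,0]
    - [0,0,0.081,-249.7,-83.9,30,0]
    - [0,0,0.081,-249.7,-83.9,70,0]
    - [0,0,0.081,-249.7,-83.9,95,0]
    - [0,0,0.081,-249.7,-83.9,95,0]
    - [0,0,0.081,-249.7,-83.9,95,0]

```text
clock: 26.65
eef_pos: [0.5055, -0.185, 0.1081]
eef_rot: [2.152, 2.288, 0.001]
wrist_force: [1.0, -0.0, 0.2]
gripper_width: 0.0086
grip_force: 58.9
```

```bash
python3 st.py
```

```text
[ 0.5055 -0.185   0.1081] yaw 0.0611 F [ 1.  -0.   0.2] M [ 0.09 -0.05 -0.02] w 0.0086 58.85975003242493 26.65 tau 0.0
```

move_arm:
  moves:
    - [0,0,0,0,0,8,0]
    - [0,0,0,0,0,16,0]
    - [0,0,0,0,0,18,0]
    - [0,0,0,0,0,18,0]

```text
clock: 27.15
eef_pos: [0.5051, -0.1848, 0.0901]
eef_rot: [2.152, 2.288, 0.0]
wrist_force: [-1.6, 1.5, 6.4]
gripper_width: 0.0085
grip_force: 59.8
```

```bash
python3 st.py
```

```text
[ 0.5051 -0.1848  0.0901] yaw 0.0611 F [-1.6  1.5  6.4] M [0.26 0.42 0.03] w 0.0085 59.83613133430481 27.15 tau 0.01
```

Contact with the worktop (6 N). Press a hair, release, and retreat.

move_arm:
  moves:
    - [0,0,0,0,0,0.5,0]
    - [0,0,0,0,0,0,15]
    - [0,0,0,0,0,0,40]
    - [0,0,0,0,0,0,40]
    - [0,0,0,0,0,-30,40]
    - [0,0,0,0,0,-90,40]
    - [0,0,0,0,0,-150,40]
    - [0,0,0,0,0,-200,40]
    - [0,0,0,0,0,-200,40]

```text
clock: 28.28
eef_pos: [0.5064, -0.1855, 0.2937]
eef_rot: [2.147, 2.282, 0.004]
wrist_force: [0.4, 0.1, -0.4]
gripper_width: 0.0401
grip_force: 0.0
```

```bash
python3 st.py
python3 - <<'E'
from h import *
from bench import finder
ims={n:optics.snapshot(n) for n in P}
for n in P:
    cv2.imwrite(f"pics/{n}7.png",ims[n])
    for d in finder.trace("spanner",n)[:4]: print(n,round(d["confidence"],2),np.round(d["location"]))
wins=dict(side=(290,265,60,70),top=(335,235,70,45)); so,ho=span(16)
u=unmix(ims["side"],wins["side"])
def cost(p): return ((u-render("side",so,p,wins["side"],ho))**2).sum()
p0=np.array([.5106,-.2908,.06]); s=np.array([p0,p0+[.01,0,0],p0+[0,.01,0],p0+[0,0,.1]])
o=minimize(cost,p0,method="Nelder-Mead",options=dict(initial_simplex=s,xatol=2e-5,fatol=1e-3)); print("flat fit side",o.x,o.fun,"(originally .5106 -.2909 .058, 111)")
a=cv2.imread("pics/side0.png").astype(int)
for nm,t in(("cup",(405,267)),("spool",(351,221)),("soap",(232,212))): x,y=t; print(nm,np.abs(a-ims["side"])[y-12:y+12,x-14:x+14].mean())
E
```

```text
[ 0.5064 -0.1855  0.2937] yaw 0.0611 F [ 0.4  0.1 -0.4] M [0.01 0.02 0.04] w 0.0401 0.0 28.275 tau -0.0
side 0.95 [363. 352.]
side 0.76 [265. 318.]
side 0.55 [316. 307.]
top 0.62 [425. 246.]
top 0.5 [295. 230.]
top 0.43 [384. 298.]
flat fit side [ 0.50997213 -0.29123705  0.06564244] 189.08822309552662 (originally .5106 -.2909 .058, 111)
cup 7.157738095238095
spool 8.679563492063492
soap 8.991071428571429
```

```bash
python3 -c "
from bench import order
print(order.hand_in())"
```

```text
the job is handed in; nothing more can be done
None
```

The job is handed in: I seated the largest spanner, nipped the lock ring up to about 0.5 N m (0.47–0.56 read at the wrist) with the spanner about 0.05 rad clockwise against the pin, and laid it flat on the worktop clear of the regulator.

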